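Click the tall grater drum onto its slanted drive spindle and latch it

TASK

Fit the tall grater drum onto the slanted spindle of the drive unit: push it down past the sprung balls until it clicks and its flange sits flush on the seat. Then swing the latch fully closed over the flange and let go, leaving the short drum, the mug and the salt shaker where they stand.

Things in the scene. Friction and masses are not known exactly. Their poses are not given: they have to be found in the camera images.
- tall_drum: The tall grater drum: steel with rows of small dark teeth, black neck; loose, upright before the hob on its flange, 0.1 to 0.21 kg. Origin: centre of the flange's underside; z its axis, up to the neck; round. 98 mm tall: flange diameter 84 (0 to 6 mm up), body diameter 56 (to 58 mm), neck diameter 34 (58 to 98 mm). Bore of diameter 25 right through, with a groove of diameter 32 from 6 to 18 mm up.
- tall_drum_neck (a point): Middle of the tall drum's black neck, on its axis, 80 mm above the drum's origin: where to grip it (34 mm across).
- short_drum: The other drum, a bystander: same flange, bore and neck diameter, but only 66 mm tall, with long dark slits instead of teeth (body to 30 mm, neck 30 to 66 mm up). Origin: centre of the flange's underside. It and the mug stand left of the drive unit, either one nearer the robot.
- stand: The drive unit: white slanted housing on a grey foot, 140 x 120 mm, about 135 mm high, fixed to the worktop, but at another place and yaw each time; its front, towards which the spindle leans, looks to the robot's right. Origin on the worktop straight below the centre of the seat, z up, -x its front. A tall cupboard door stands close by the robot's left, at y = 0.19 m: keep elbows off it.
- spindle: Steel spindle leaning 35 degrees from vertical to the unit's front. Origin: centre of the round steel seat (diameter 92) at its root, 100 mm above the worktop; z up along the spindle, y level to the unit's left, x up the slanted face, away from the front. Diameter 22 up to 74 mm along z, then tapering to 8 at 90 mm. Seated, the drum's origin and axis coincide with this frame's origin and z.
- spindle_balls (a point): On the spindle's axis, 12 mm from the seat, level with two sprung balls that stand out 4 mm at +y and -y. They stop the drum's underside about 16 mm short of the seat; about 17 N (at most 20) along the spindle pushes it past them and they snap into the drum's groove.
- latch (a joint): Angle of the latch, rad: 0 fully open, grows as it closes, stop at 0.8 (fully closed). It starts open, 0 to 0.15. Stiff hinge (about 0.12 N m), stays where it is left; it turns about an axis parallel to the spindle, clockwise to close, looking down the spindle.
- latch_pivot (a point): On the latch's hinge axis, at the underside of its arm: fixed in the spindle's frame at x = -36, y = -40, z = 8 mm. The arm, 11 mm wide and 12 mm high (8 to 20 mm above the seat plane), runs 65 mm from here to the peg. A drum that is not seated blocks the arm.
- latch_peg (a point): Centre of the top of the round peg (diameter 14 mm) at the end of the latch arm; parallel to the spindle, 8 to 60 mm above the seat plane. In the spindle's frame it stands at x = -83, y = 5 mm fully open (out in front), and at x = -36, y = 25 mm closed, clear of the drum's body. Push it up the slope with shut fingers from the front.
- mug: White mug, 89 x 121 x 95 mm, loose bystander left of the drive unit. Origin: centre of its underside.
- salt: Glass salt shaker, diameter 44 mm, 90 mm tall, loose bystander beyond the drive unit. Origin: centre of its underside.

How it is judged:
By the outcome, as a careful person would: the job done as asked, in the order asked, and still so for the second after the job is handed in, with the robot touching nothing.
It also fails if it takes over 51 s, if anything falls off the work surface, if the arm or the gripper's body presses on something with over 40 N, if the wrist force passes 120 N, or if a joint passes its speed limit or range.

ROBOT

A 7-joint arm with a two-finger parallel gripper is mounted at the origin on a cart in front of the work surface, level with it; the furniture and walls round the work are solid. World frame = base frame: x ahead of the robot, y to its left, z up, the work surface at z = 0. Lengths are in m, angles in rad, forces in N, time in s.
With the tool pointing down it reaches from about 0.425 to 0.875 m from the base axis. Payload 4.7 kg.
Tool frame: the origin (TCP) lies at the very end of the fingers, on their centre line; the grasp point (between the pads) lies 19 mm behind it; z points along the fingers, y is the line along which they close (so a half turn about z gives the same grasp; the last joint's range is limited). The gripper opens to 87 mm and grips with 3 to 60 N. Pads are 19 mm wide; open, the fingers measure 117 mm over their backs; the gripper's body (75 mm by 190 mm) begins 51 mm behind the grasp point.
Start: joints at [1.193, 0.321, -0.07, 1.45, 0.023, 1.371, -0.057], TCP at [0.248, -0.601, 0.223] pointing down, gripper open.
Joint ranges: [-2.86, 2.86], [-0.3, 2.09], [-1.38, 1.24], [0.06, 2.45], [-1.56, 4.7], [0.09, 2.05], [-2.69, 2.69]. Speed limits (rad/s): [2.57, 2.57, 3.14, 3.14, 3.14, 3.14, 3.14].

INTERFACE

Orientations are given as a rotation vector (axis times angle).
In Python, from bench import ctrl, vision gives the robot as it stands.
- The arm moves only by the tool jog_arm, never from a script. Its argument "increments" is a list of rows, each an object of numbers: "tx", "ty", "tz": the shift along the tool's x, y, z in mm; "wx", "wy", "wz": the turn, a rotation vector about the tool's x, y, z in rad; "gripper": the opening, from 0 (shut) to 1 (fully open). In form: [{"tx": .., "ty": .., "tz": .., "wx": .., "wy": .., "wz": .., "gripper": ..}, ...]. A call has exactly 5 rows; each row is the pose to reach, as a shift and turn from the pose commanded when the call began, along the tool's axes at that moment; what a row does not reach only later rows make up. A row lasts 1/12 s, in which the tool goes at most 41.7 mm and 7.16 degrees, less where a joint would pass 70% of its speed; a pose out of reach is approached as far as the arm can. A call with a gripper value outside its range is refused whole. The fingers move at their own pace and stop on an object; "grip_force" is the grip in N (left out, the last holds). Time passes only in rows, so rows that repeat a pose let the fingers close, or fill a call up. It gives the time, the measured TCP pose, the force, the opening and the grip force at its end, in the units of the state.
- ctrl.get_state(): the state, without advancing time (a new reading comes with each control period).
- vision.get_image(name): name is "side" or "top"; returns a dict with "color" (480x640x3 uint8, blue, green, red), "fx", "fy", "cx", "cy" (pixels), "k1" (the pictures are not rectified: a ray, as slopes to the right and down, at radius r is drawn at 1 + k1 r^2 times it, then the intrinsics apply), "extrinsics" (4x4, takes a point from world to camera coordinates). Camera axes: x right, y down, z forward; pixel columns grow to the right and rows downward; lengths in m; the calibration is good to about 2 mm. A picture is of the moment at which its call begins. There is no depth.
- ctrl.close_job(): hands the job in; it is judged then, once.
Trained networks look in the newest picture that a camera, given by its name, has taken for a name from the list of things; names that differ only in an ending like _2 or _b are one class to them, and where a whole thing is asked for, a point or a joint stands for the part that bears it (a point fixed in the world has none). Each returns a list of dicts, best first, with "conf" (0 to 1); they miss things now and then, are a little off and sometimes report something else, mostly with a low value. They report only what shows in the picture. A call takes as long as a camera call.
- vision.spot_in(camera, thing): "bbox" ([left, top, right, bottom] in pixels, round what is visible of it).
The state is a dict: "time": time; "joint_positions": joint angles; "qd": joint speeds; "joint_torque": joint torques, N m; "position": TCP position; "tool_rot": TCP orientation; "ft_force": force on the tool from outside, world axes, zero at the start; "torque": the same for the moment, N m; "grip_width": opening from 0.0 (shut) to 1.0 (fully open); "grip_force": force on a finger pad.
Only numpy, scipy, OpenCV 4.12 (cv2) and the standard library are available. Lean on these libraries where they do the work, as an engineer would, in place of code of your own. Each camera call takes 0.05 s, during which the arm holds its last target. There are 200 camera calls.

## Working session

There is one attempt and no reset: what is moved stays moved. The work goes in short steps, Python scripts to look and compute and a tool call to move; the robot and the scene stay as the last step left them, time stands still between calls to the robot, and variables do not carry over. Pictures are saved under pics/ and viewed, at most 10 in all, crops included, and the job is handed in when it is done.

Besides the shell and the picture viewer there is one more tool, called by a JSON object that holds its "method" and its "body", one argument or row to a line. jog_arm: Moves the arm, as the interface text tells. Its arguments: {"type":"object","properties":{"increments":{"type":"array"},"grip_force":{"type":"number"}},"required":["increments"]}

```bash
mkdir -p pics; ls; cat > h.py <<'E'
import numpy as np, cv2
from scipy.spatial.transform import Rotation as R
from scipy.optimize import least_squares
from bench import ctrl, vision
def K(im): return np.array([[im['fx'],0,im['cx']],[0,im['fy'],im['cy']],[0,0,1.]])
def proj(im,P):
    P=np.atleast_2d(P); T=np.array(im['extrinsics'])
    c=P@T[:3,:3].T+T[:3,3]; s=c[:,:2]/c[:,2:]
    s=s*(1+im['k1']*(s**2).sum(1,keepdims=True))
    return s*[im['fx'],im['fy']]+[im['cx'],im['cy']]
def ray(im,u,v):
    d=np.array([im['k1'],0,0,0.])
    s=cv2.undistortPoints(np.array([[[u,v]]],float),K(im),d)[0,0]
    T=np.array(im['extrinsics']); w=T[:3,:3].T@np.array([s[0],s[1],1]); return -T[:3,:3].T@T[:3,3], w
def atz(im,u,v,z):
    o,w=ray(im,u,v); return o+w*(z-o[2])/w[2]
E
python3 - <<'E'
from h import *
s=ctrl.get_state(); print({k:np.round(v,3) for k,v in s.items()})
for c in('side','top'):
    im=vision.get_image(c); cv2.imwrite(f'pics/{c}0.png',im['color'])
    T=np.array(im['extrinsics']); print(c,im['fx'],im['k1'],np.round(-T[:3,:3].T@T[:3,3],3),np.round(T[:3,:3],2).tolist())
    for t in('tall_drum','tall_drum_neck','short_drum','stand','spindle','spindle_balls','latch','latch_peg','mug','salt'):
        print(t,[(np.round(b['bbox']).astype(int).tolist(),round(b['conf'],2)) for b in vision.spot_in(c,t)][:3])
E
```

```text
pics
{'time': np.float64(0.0), 'joint_positions': array([ 1.193,  0.322, -0.07 ,  1.452,  0.023,  1.371, -0.057]), 'qd': array([-0.   ,  0.001, -0.001, -0.001, -0.   ,  0.001,  0.001]), 'joint_torque': array([ 1.0000e-03, -4.9129e+01, -4.0400e-01, -3.1254e+01, -6.4000e-02,
        4.4000e-02,  0.0000e+00]), 'position': array([ 0.248, -0.6  ,  0.221]), 'tool_rot': array([-3.08e+00, -6.11e-01,  1.00e-03]), 'ft_force': array([ 0.193, -0.148,  0.25 ]), 'torque': array([ 0.059, -0.025,  0.054]), 'grip_force': np.float64(0.0), 'grip_width': np.float64(0.998)}
side 536.0565675297275 -0.15436937492022548 [ 0.547 -1.171  0.628] [[1.0, 0.05, 0.03], [0.04, -0.45, -0.89], [-0.03, 0.89, -0.45]]
tall_drum [([235, 269, 281, 329], 0.96)]
tall_drum_neck [([234, 267, 277, 328], 0.62)]
short_drum [([275, 200, 300, 232], 0.75)]
stand []
spindle [([288, 206, 311, 237], 0.65), ([269, 205, 346, 284], 0.55)]
spindle_balls [([289, 204, 308, 231], 0.84)]
latch [([274, 243, 318, 261], 0.74)]
latch_peg [([274, 240, 319, 261], 0.8)]
mug [([333, 192, 369, 237], 0.81)]
salt [([371, 240, 393, 280], 0.78), ([237, 267, 283, 328], 0.38)]
top 441.0103593332796 0.00911371978606787 [ 0.456 -0.141  0.941] [[0.02, -1.0, 0.0], [-0.99, -0.02, -0.1], [0.1, 0.0, -1.0]]
tall_drum [([381, 302, 422, 342], 0.85), ([302, 278, 331, 299], 0.74)]
tall_drum_neck [([381, 306, 421, 348], 0.58)]
short_drum [([186, 288, 228, 330], 0.78)]
stand [([259, 242, 358, 325], 0.67), ([184, 209, 242, 255], 0.2)]
spindle [([303, 281, 331, 300], 0.74)]
spindle_balls [([298, 280, 332, 297], 0.96)]
latch [([330, 268, 356, 318], 0.56)]
latch_peg [([329, 269, 354, 314], 0.6)]
mug [([181, 209, 241, 256], 0.95)]
salt []
```

```bash
python3 - <<'E'
import cv2,numpy as np
a=cv2.imread('pics/side0.png')[180:340,210:410]; cv2.imwrite('pics/sc.png',cv2.resize(a,None,fx=4,fy=4,interpolation=cv2.INTER_CUBIC)[:600])
a=cv2.imread('pics/top0.png')[195:345,170:430]; cv2.imwrite('pics/tc.png',cv2.resize(a,(780,450),interpolation=cv2.INTER_CUBIC))
E
```

```text
(no output)
```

View pics/sc.png

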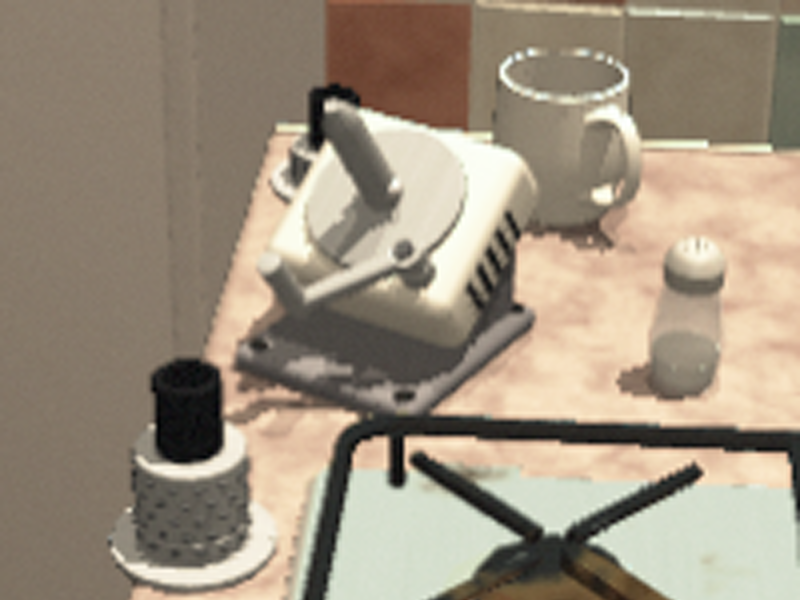

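View pics/tc.png

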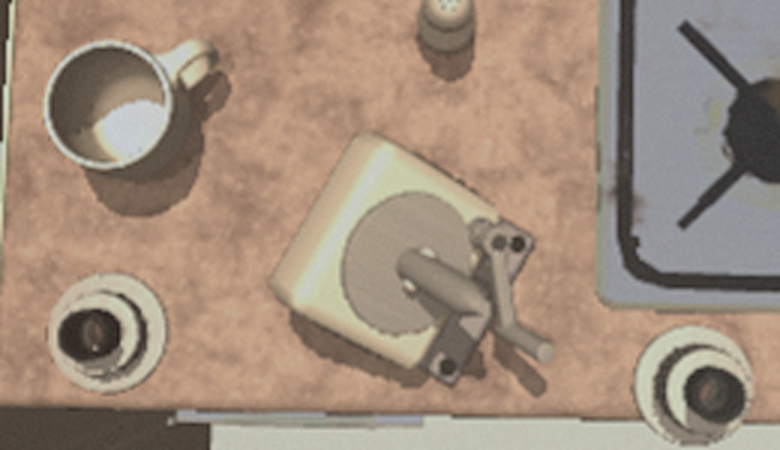

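The side crop shows the tall drum with its neck top at about (257,274), the spindle tip near (294,206) and the peg top at (277,246). The top crop shows the seat disc centred near (306,282), the spindle tip near (332,296) and the peg top at (351,312). The latch is open. The short drum and mug are on the left and the salt is beyond the unit.

```bash
cat > fit.py <<'E'
from h import *
def ring(c,ax,r,n=72):
    ax=ax/np.linalg.norm(ax); e1=np.cross(ax,[0.3,0.9,0.1]); e1/=np.linalg.norm(e1); e2=np.cross(ax,e1)
    t=np.linspace(0,2*np.pi,n,endpoint=False)[:,None]; return c+r*(np.cos(t)*e1+np.sin(t)*e2)
def spin(p):
    x,y,w=p[:3]; c,s=np.cos(w),np.sin(w); Rw=np.array([[c,-s,0],[s,c,0],[0,0,1]])
    a=np.radians(35); z=np.array([-np.sin(a),0,np.cos(a)]); X=np.array([np.cos(a),0,np.sin(a)])
    M=Rw@np.c_[X,[0,1,0],z]; return M,np.array([x,y,.1])
def bb(q): return np.r_[q.min(0),q.max(0)]
E
cat > f1.py <<'E'
from fit import *
S=vision.get_image('side');T=vision.get_image('top')
s=lambda a,b:np.array([210+a/4,180+b/4]); t=lambda a,b:np.array([170+a/3,195+b/3])
def res(p,full=False):
    M,o=spin(p); P=lambda v:o+M@np.array(v)
    f=.065; th=np.arctan2(.045,-.047)-p[3]; peg=P([-.036+f*np.cos(th),-.04+f*np.sin(th),.06])
    bs=bb(proj(S,ring(o,M[:,2],.046))); bt=bb(proj(T,ring(o,M[:,2],.046)))
    tip=P([0,0,.088])
    r=np.r_[bs-np.r_[s(305,125),s(467,266)], (bt-np.r_[t(342,191),t(472,333)])[[0,1,3]],
      proj(S,tip)[0]-s(338,107), proj(T,tip)[0]-t(482,303), proj(S,peg)[0]-s(269,263), proj(T,peg)[0]-t(543,351)]
    return r
q=least_squares(res,[.45,0,1.1,.1],loss='soft_l1'); print(np.round(q.x,4)); print(np.round(res(q.x),1))
def rd(p):
    o=np.r_[p[:2],0]; z=np.array([0,0,1.])
    return np.r_[bb(proj(S,ring(o+z*.003,z,.042)))-np.r_[s(110,497),s(277,590)], bb(proj(T,ring(o+.006*z,z,.042)))-np.r_[t(635,325),t(752,446)],
       proj(S,o+.098*z)[0]-s(187,378), proj(T,o+.098*z)[0]-t(716,395)]
d=least_squares(rd,[.4,-.29]); print(np.round(d.x,4),np.round(rd(d.x),1))
np.save('est.npy',np.r_[q.x,d.x])
for n,im in(('s',S),('t',T)):
    c=cv2.resize(im['color'],None,fx=4,fy=4,interpolation=cv2.INTER_CUBIC); M,o=spin(q.x)
    for cc,ax,r in((o,M[:,2],.046),(o+M[:,2]*.074,M[:,2],.011),(o+M[:,2]*.09,M[:,2],.004),(o,M[:,2],.011),(np.r_[d.x,.098],M[:,2]*0+[0,0,1],.017),(np.r_[d.x,.006],M[:,2]*0+[0,0,1],.042),(np.r_[d.x,.058],M[:,2]*0+[0,0,1],.028)):
        cv2.polylines(c,[np.int32(proj(im,ring(cc,ax,r))*4)],True,(0,0,255),1)
    cc=c[720:1320,840:1640] if n=='s' else c[1020:1400,1000:1740]
    cv2.imwrite(f'pics/o{n}.png',cc)
E
python3 f1.py
```

```text
[ 0.466  -0.1098  1.0866  0.0342]
[ 0.7 -0.  -0.2  0.2  0.4  0.3 -0.2 -0.6 -0.2 -0.4  0.3  0.6 -0.9  0.4
 -0.1]
[ 0.3873 -0.3072] [-0.2 -1.6  0.5 -0.1 -0.5 -0.3  0.6  0.   0.1 -0.9  1.2  0.4]
```

```bash
python3 - <<'E'
import cv2,numpy as np
a=cv2.imread('pics/os.png');b=cv2.imread('pics/ot.png')
a=cv2.resize(a,None,fx=.7,fy=.7); b=cv2.resize(b,None,fx=.75,fy=.75); 
c=np.zeros((a.shape[0]//1,800,3),np.uint8)
a=a[:, :300]; c[:,:300]=a; bb=b[:,100:600]; c[:bb.shape[0],300:300+bb.shape[1]]=bb
cv2.imwrite('pics/oc.png',c)
E
```

```text
(no output)
```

View pics/oc.png

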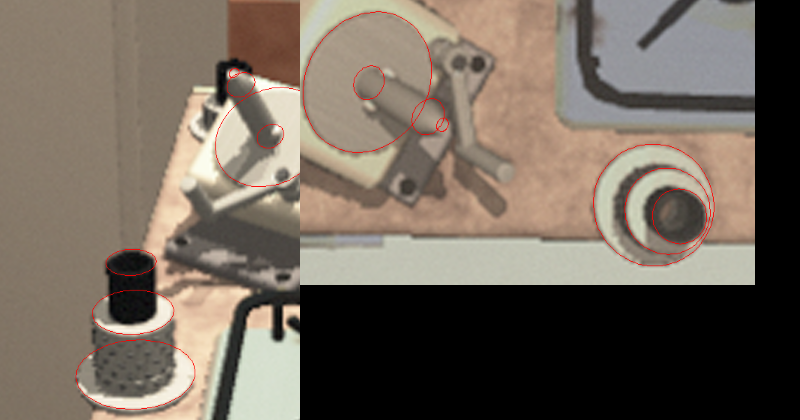

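```bash
cat > plan.py <<'E'
from fit import *
import sys
E=np.load('est.npy'); M,o=spin(E)
RS=np.c_[M[:,0],-M[:,1],-M[:,2]]          # tool over spindle: y level, z down the spindle
hd=E[2]; RD=np.c_[[np.cos(hd),np.sin(hd),0],[np.sin(hd),-np.cos(hd),0],[0,0,-1.]]
def to(p,Rt):
    s=ctrl.get_state(); Rc=R.from_rotvec(s['tool_rot']).as_matrix()
    print('t %.2f pos'%s['time'],np.round(s['position'],4),'F',np.round(s['ft_force'],1),'w %.3f gf %.1f'%(s['grip_width'],s['grip_force']),'J',np.round(s['joint_positions'],2))
    print('  move mm',np.round(Rc.T@(np.array(p)-s['position'])*1e3,1),'rot',np.round(R.from_matrix(Rc.T@Rt).as_rotvec(),4))
def sp(v): return o+M@(np.array(v)/1e3)     # spindle-frame mm
E
python3 -c "
from plan import *
print(RS);to([*E[4:],.16],RD);to([*E[4:],.062],RD)"
```

```text
[[ 0.3813134   0.88504908  0.26699852]
 [ 0.72498977 -0.46549771  0.5076433 ]
 [ 0.57357644 -0.         -0.81915204]]
t 1.20 pos [ 0.2482 -0.6008  0.2226] F [ 0.3 -1.  -0.2] w 0.997 gf 0.0 J [ 1.19  0.32 -0.07  1.45  0.02  1.37 -0.06]
  move mm [ 240.7 -218.3   62.6] rot [ 1.000e-04  1.000e-04 -6.948e-01]
t 1.20 pos [ 0.2482 -0.6008  0.2226] F [ 0.3 -1.  -0.2] w 0.997 gf 0.0 J [ 1.19  0.32 -0.07  1.45  0.02  1.37 -0.06]
  move mm [ 240.7 -218.3  160.6] rot [ 1.000e-04  1.000e-04 -6.948e-01]
```

{"method": "jog_arm", "body": {
  "increments": [
    {"tx": 28, "ty": -26, "tz": 0, "wz": -0.08, "gripper": 1},
    {"tx": 56, "ty": -52, "tz": 0, "wz": -0.17, "gripper": 1},
    {"tx": 84, "ty": -78, "tz": 0, "wz": -0.26, "gripper": 1},
    {"tx": 112, "ty": -104, "tz": 5, "wz": -0.36, "gripper": 1},
    {"tx": 140, "ty": -130, "tz": 10, "wz": -0.44, "gripper": 1}
  ],
  "grip_force": 55
}}

```text
validation failed for argument at $.in...
```

```bash
python3 -c "
from plan import *
to([*E[4:],.16],RD)"
```

```text
t 1.20 pos [ 0.2482 -0.6008  0.2226] F [ 0.3 -1.  -0.2] w 0.997 gf 0.0 J [ 1.19  0.32 -0.07  1.45  0.02  1.37 -0.06]
  move mm [ 240.7 -218.3   62.6] rot [ 1.000e-04  1.000e-04 -6.948e-01]
```

{"method": "jog_arm", "body": {
  "increments": [
    {"tx": 28, "ty": -26, "tz": 0, "wx": 0, "wy": 0, "wz": -0.08, "gripper": 1},
    {"tx": 56, "ty": -52, "tz": 0, "wx": 0, "wy": 0, "wz": -0.17, "gripper": 1},
    {"tx": 84, "ty": -78, "tz": 0, "wx": 0, "wy": 0, "wz": -0.26, "gripper": 1},
    {"tx": 112, "ty": -104, "tz": 5, "wx": 0, "wy": 0, "wz": -0.36, "gripper": 1},
    {"tx": 140, "ty": -130, "tz": 10, "wx": 0, "wy": 0, "wz": -0.44, "gripper": 1}
  ],
  "grip_force": 55
}}

```text
time: 1.62
position: [0.3286, -0.4257, 0.2129]
tool_rot: [2.87, 1.275, 0.0]
ft_force: [0.5, -0.6, 0.7]
grip_width: 1.001
grip_force: 0.0
```

```bash
python3 -c "
from plan import *
to([*E[4:],.16],RD)"
```

```text
t 1.62 pos [ 0.3286 -0.4257  0.2129] F [ 0.5 -0.6  0.7] w 1.001 gf 0.0 J [ 1.07  0.1  -0.22  1.74  0.02  1.31  0.11]
  move mm [127.3 -36.   52.8] rot [ 0.0012  0.0006 -0.2502]
```

{"method": "jog_arm", "body": {
  "increments": [
    {"tx": 32, "ty": -9, "tz": 13, "wx": 0, "wy": 0, "wz": -0.06, "gripper": 1},
    {"tx": 64, "ty": -18, "tz": 26, "wx": 0, "wy": 0, "wz": -0.12, "gripper": 1},
    {"tx": 96, "ty": -27, "tz": 40, "wx": 0, "wy": 0, "wz": -0.19, "gripper": 1},
    {"tx": 127.3, "ty": -36, "tz": 52.8, "wx": 0, "wy": 0, "wz": -0.25, "gripper": 1},
    {"tx": 127.3, "ty": -36, "tz": 52.8, "wx": 0, "wy": 0, "wz": -0.25, "gripper": 1}
  ],
  "grip_force": 55
}}

```text
time: 2.03
position: [0.3894, -0.3009, 0.1576]
tool_rot: [-2.679, -1.631, -0.002]
ft_force: [0.8, 0.1, 0.2]
grip_width: 0.999
grip_force: 0.0
```

```bash
python3 -c "
from plan import *
to([*E[4:],.064],RD)
S=vision.get_image('side')['color'][210:350,200:340];T=vision.get_image('top')['color'][230:380,320:460]
c=np.zeros((450,800,3),np.uint8);c[:420,:400]=cv2.resize(S,None,fx=3,fy=3,interpolation=2)[:,:400];c[:,400:]=cv2.resize(T,None,fx=3,fy=3,interpolation=2)[:,:400]
cv2.imwrite('pics/a1.png',c)"
```

```text
t 2.03 pos [ 0.3894 -0.3009  0.1576] F [0.8 0.1 0.2] w 0.999 gf 0.0 J [ 0.95  0.05 -0.35  1.9   0.01  1.19  0.12]
  move mm [-6.9  1.3 93.5] rot [-0.0037 -0.0038  0.0072]
```

View pics/a1.png

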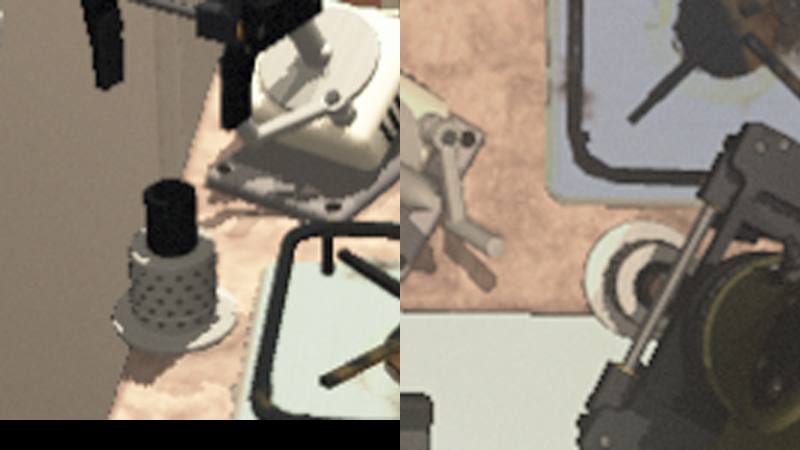

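The fingers straddle the drum: the side crop shows fingertips at (102,80) and (235,115) either side of the neck at (170,190). I'll re-read the state and then descend.

```bash
python3 -c "
from plan import *
to([*E[4:],.064],RD)"
```

```text
t 2.13 pos [ 0.3875 -0.3075  0.1596] F [-0.8 -0.7 -0. ] w 0.997 gf 0.0 J [ 0.95  0.05 -0.34  1.9   0.02  1.2   0.12]
  move mm [ 0.2 -0.3 95.6] rot [-0.0005  0.0004 -0.0018]
```

{"method": "jog_arm", "body": {
  "increments": [
    {"tx": 0.2, "ty": -0.3, "tz": 30, "wx": 0, "wy": 0, "wz": 0, "gripper": 1},
    {"tx": 0.2, "ty": -0.3, "tz": 60, "wx": 0, "wy": 0, "wz": 0, "gripper": 1},
    {"tx": 0.2, "ty": -0.3, "tz": 85, "wx": 0, "wy": 0, "wz": 0, "gripper": 1},
    {"tx": 0.2, "ty": -0.3, "tz": 95, "wx": 0, "wy": 0, "wz": 0, "gripper": 1},
    {"tx": 0.2, "ty": -0.3, "tz": 95, "wx": 0, "wy": 0, "wz": 0, "gripper": 0.8}
  ],
  "grip_force": 55
}}

```text
time: 2.55
position: [0.3848, -0.3087, 0.0628]
tool_rot: [-2.692, -1.612, 0.003]
ft_force: [-0.2, 0.3, 0.6]
grip_width: 0.977
grip_force: 0.0
```

{"method": "jog_arm", "body": {
  "increments": [
    {"tx": 0, "ty": 0, "tz": 0, "wx": 0, "wy": 0, "wz": 0, "gripper": 0.3},
    {"tx": 0, "ty": 0, "tz": 0, "wx": 0, "wy": 0, "wz": 0, "gripper": 0.2},
    {"tx": 0, "ty": 0, "tz": 0, "wx": 0, "wy": 0, "wz": 0, "gripper": 0.1},
    {"tx": 0, "ty": 0, "tz": 0, "wx": 0, "wy": 0, "wz": 0, "gripper": 0.1},
    {"tx": 0, "ty": 0, "tz": 0, "wx": 0, "wy": 0, "wz": 0, "gripper": 0.1}
  ],
  "grip_force": 55
}}

```text
time: 2.97
position: [0.3875, -0.309, 0.0658]
tool_rot: [2.691, 1.617, 0.001]
ft_force: [-0.0, -0.8, 0.6]
grip_width: 0.628
grip_force: 0.0
```

{"method": "jog_arm", "body": {
  "increments": [
    {"tx": 0, "ty": 0, "tz": 0, "wx": 0, "wy": 0, "wz": 0, "gripper": 0.1},
    {"tx": 0, "ty": 0, "tz": 0, "wx": 0, "wy": 0, "wz": 0, "gripper": 0.1},
    {"tx": 0, "ty": 0, "tz": 0, "wx": 0, "wy": 0, "wz": 0, "gripper": 0.1},
    {"tx": 0, "ty": 0, "tz": 0, "wx": 0, "wy": 0, "wz": 0, "gripper": 0.1},
    {"tx": 0, "ty": 0, "tz": 0, "wx": 0, "wy": 0, "wz": 0, "gripper": 0.1}
  ],
  "grip_force": 55
}}

```text
time: 3.38
position: [0.3871, -0.3086, 0.0649]
tool_rot: [2.693, 1.618, 0.0]
ft_force: [0.4, -1.0, 1.1]
grip_width: 0.381
grip_force: 55.0
```

```bash
python3 -c "
from plan import *
to(sp([0,0,190]),RS)
for c in ('side','top'):
  for t in ('tall_drum',):
    print([(np.round(b['bbox'],1).tolist(),round(b['conf'],2)) for b in vision.spot_in(c,t)][:2])"
```

```text
t 3.38 pos [ 0.3871 -0.3086  0.0649] F [ 0.4 -1.   1.1] w 0.381 gf 55.0 J [ 0.94  0.15 -0.34  2.    0.06  1.    0.08]
  move mm [ 103.5  -23.1 -190.8] rot [ 0.0018  0.611  -0.0044]
[([235.0, 266.3, 277.7, 329.4], 0.84), ([334.6, 190.9, 369.5, 235.5], 0.32)]
[([382.6, 299.3, 412.9, 341.4], 0.83), ([328.1, 268.6, 353.0, 320.5], 0.32)]
```

{"method": "jog_arm", "body": {
  "increments": [
    {"tx": 0, "ty": 0, "tz": -20, "wx": 0, "wy": 0, "wz": 0, "gripper": 0.1},
    {"tx": 0, "ty": 0, "tz": -55, "wx": 0, "wy": 0.05, "wz": 0, "gripper": 0.1},
    {"tx": 0, "ty": 0, "tz": -90, "wx": 0, "wy": 0.13, "wz": 0, "gripper": 0.1},
    {"tx": 0, "ty": -2, "tz": -125, "wx": 0, "wy": 0.21, "wz": 0, "gripper": 0.1},
    {"tx": 5, "ty": -5, "tz": -160, "wx": 0, "wy": 0.3, "wz": 0, "gripper": 0.1}
  ],
  "grip_force": 55
}}

```text
time: 3.9
position: [0.3846, -0.3018, 0.2266]
tool_rot: [-2.538, -1.526, -0.388]
ft_force: [-0.2, -0.1, -3.1]
grip_width: 0.385
grip_force: 55.0
```

```bash
python3 -c "
from plan import *
to(sp([0,0,190]),RS)"
```

```text
t 3.90 pos [ 0.3846 -0.3018  0.2266] F [-0.2 -0.1 -3.1] w 0.385 gf 55.0 J [ 1.09  0.06 -0.27  1.78 -0.27  1.4   0.39]
  move mm [103.  -17.7   1.7] rot [ 0.0028  0.308  -0.003 ]
```

{"method": "jog_arm", "body": {
  "increments": [
    {"tx": 5, "ty": -1, "tz": -10, "wx": 0, "wy": 0.1, "wz": 0, "gripper": 0.1},
    {"tx": 30, "ty": -7, "tz": -15, "wx": 0, "wy": 0.2, "wz": 0, "gripper": 0.1},
    {"tx": 65, "ty": -12, "tz": -10, "wx": 0, "wy": 0.308, "wz": 0, "gripper": 0.1},
    {"tx": 92, "ty": -17, "tz": 0, "wx": 0, "wy": 0.308, "wz": 0, "gripper": 0.1},
    {"tx": 103, "ty": -17.7, "tz": 1.7, "wx": 0, "wy": 0.308, "wz": 0, "gripper": 0.1}
  ],
  "grip_force": 55
}}

```text
time: 4.32
position: [0.4152, -0.203, 0.2521]
tool_rot: [-2.34, -1.406, -0.734]
ft_force: [0.4, 1.0, -2.0]
grip_width: 0.382
grip_force: 55.0
```

{"method": "jog_arm", "body": {
  "increments": [
    {"tx": 0, "ty": 0, "tz": 0, "wx": 0, "wy": 0, "wz": 0, "gripper": 0.1},
    {"tx": 0, "ty": 0, "tz": 0, "wx": 0, "wy": 0, "wz": 0, "gripper": 0.1},
    {"tx": 0, "ty": 0, "tz": 0, "wx": 0, "wy": 0, "wz": 0, "gripper": 0.1},
    {"tx": 0, "ty": 0, "tz": 0, "wx": 0, "wy": 0, "wz": 0, "gripper": 0.1},
    {"tx": 0, "ty": 0, "tz": 0, "wx": 0, "wy": 0, "wz": 0, "gripper": 0.1}
  ],
  "grip_force": 55
}}

```text
time: 4.73
position: [0.4154, -0.207, 0.2535]
tool_rot: [-2.346, -1.407, -0.735]
ft_force: [0.7, 1.0, -2.1]
grip_width: 0.382
grip_force: 55.0
```

```bash
python3 -c "
from plan import *
S=vision.get_image('side');T=vision.get_image('top')
to(sp([0,0,190]),RS)
s=ctrl.get_state(); Rc=R.from_rotvec(s['tool_rot']).as_matrix(); p=np.array(s['position']); a=-Rc[:,2]; b=p-.065*a
def draw(im):
  c=cv2.resize(im['color'],None,fx=4,fy=4,interpolation=2)
  for cc,ax,r in((o,M[:,2],.046),(o+M[:,2]*.074,M[:,2],.011),(o+M[:,2]*.09,M[:,2],.004),(b,a,.042),(b+.006*a,a,.042),(b+.058*a,a,.028),(b,a,.0125)):
    cv2.polylines(c,[np.int32(proj(im,ring(cc,ax,r))*4)],True,(0,0,255),1)
  return c
print(proj(S,[b,o]),proj(T,[b,o]))
u=np.int32(proj(S,o+.08*M[:,2])[0]*4);v=np.int32(proj(T,o+.08*M[:,2])[0]*4)
a1=draw(S)[u[1]-300:u[1]+300,u[0]-200:u[0]+200];a2=draw(T)[v[1]-300:v[1]+300,v[0]-200:v[0]+200]
cv2.imwrite('pics/b1.png',np.hstack([a1,a2]))
cv2.imwrite('pics/b1s.png',S['color']);cv2.imwrite('pics/b1t.png',T['color'])"
```

```text
t 4.83 pos [ 0.4155 -0.2068  0.2535] F [ 0.5  0.6 -1.6] w 0.383 gf 55.0 J [ 1.11  0.05 -0.28  1.85 -0.56  1.49  0.45]
  move mm [ 1.4 -0.5 -1.6] rot [ 0.0032  0.0031 -0.0046]
[[288.26530443 197.6470343 ]
 [306.56334632 228.62085882]] [[342.07882554 302.62769918]
 [306.36451189 282.58219986]]
```

View pics/b1.png

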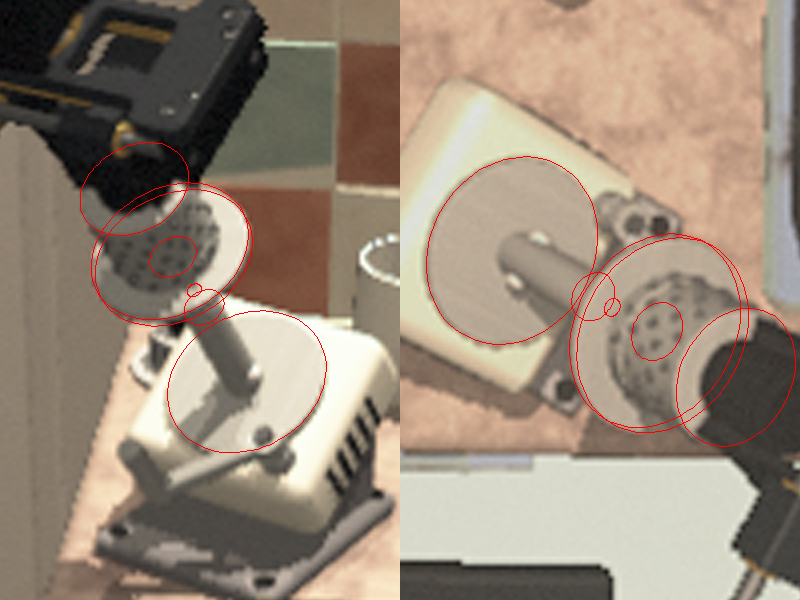

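The flange overlay matches within about 1 px in both views (side flange centre ≈(172,255) crop, top ≈(657,331)), and the bore lines up with the spindle tip. Next I'll refine both with edge alignment.

```bash
cat > ref.py <<'E'
from plan import *
from scipy.ndimage import map_coordinates
from scipy.optimize import minimize
ims=[]
for c in('side','top'):
    im=vision.get_image(c); g=cv2.GaussianBlur(cv2.cvtColor(im['color'],cv2.COLOR_BGR2GRAY).astype(float),(0,0),1.0)
    ims.append((im,np.hypot(cv2.Sobel(g,-1,1,0),cv2.Sobel(g,-1,0,1))))
def score(P):
    t=0
    for im,g in ims:
        uv=proj(im,P); t+=np.minimum(map_coordinates(g,[uv[:,1],uv[:,0]],order=1),120).mean()
    return t
s=ctrl.get_state(); Rc=R.from_rotvec(s['tool_rot']).as_matrix(); p=np.array(s['position']); a=-Rc[:,2]; b0=p-.065*a
fd=lambda d:-score(np.vstack([ring(b0+Rc@np.array([d[0],d[1],-d[2]])/1e3+h*a,a,.042) for h in (0,)]))
def rods(q):
    Ms,os=spin(q); return ring(os,Ms[:,2],.046)
fs=lambda e:-score(rods([E[0]+e[0]/1e3,E[1]+e[1]/1e3,E[2]+e[2]/100]))
def opt(f,n=3):
    G=np.arange(-5,5.1,1.); gr=[(f([i,j,k]),i,j,k) for i in G for j in G for k in G[1:-1:2]]
    x=min(gr)[1:]; r=minimize(f,x,method='Nelder-Mead',options=dict(initial_simplex=np.array(x)+np.vstack([np.zeros(3),np.eye(3)*.7]))); return r
d=opt(fd); e=opt(fs)
print('drum off tool xyz mm (z: up axis)',np.round(d.x,2),d.fun,fd([0,0,0])); print('seat',np.round(e.x,2),e.fun,fs([0,0,0]))
q=E.copy(); q[0]+=e.x[0]/1e3;q[1]+=e.x[1]/1e3;q[2]+=e.x[2]/100
M2,o2=spin(q); bc=b0+Rc@np.array([d.x[0],d.x[1],-d.x[2]])/1e3
print('nominal: drum origin in spindle mm',np.round(M.T@(b0-o)*1e3,2)); print('refined:',np.round(M2.T@(bc-o2)*1e3,2))
E
python3 ref.py
```

```text
drum off tool xyz mm (z: up axis) [1.95 0.01 2.07] -180.52468547723726 -177.1241174861051
seat [-0.27  2.76 24.66] -183.92975732417418 -163.63175306691323
nominal: drum origin in spindle mm [ -1.42  -0.57 123.26]
refined: [4.0000e-02 1.5960e+01 1.2567e+02]
```

```bash
cat > ref2.py <<'E'
from ref import *
def sil(q,im,z0=.022,z1=.062):
    Ms,os=spin(q); T=np.array(im['extrinsics']); cam=-T[:3,:3].T@T[:3,3]
    z=np.linspace(z0,z1,25)[:,None]; ax=os+z*Ms[:,2]; n=np.cross(Ms[:,2],cam-os); n/=np.linalg.norm(n)
    return ax+.011*n, ax-.011*n
def fs(e):
    q=[E[0]+e[0]/1e3,E[1]+e[1]/1e3,E[2]+e[2]/100]; t=0
    for im,g in ims:
        for P in (rods(q),*sil(q,im)):
            uv=proj(im,P); t+=np.minimum(map_coordinates(g,[uv[:,1],uv[:,0]],order=1),120).mean()
    return -t+ .1*(e[2]/2)**2
e=opt(fs); print('seat+spindle',np.round(e.x,2),e.fun,fs([0,0,0]))
q=E.copy(); q[0]+=e.x[0]/1e3;q[1]+=e.x[1]/1e3;q[2]+=e.x[2]/100
M2,o2=spin(q); print('refined:',np.round(M2.T@(bc-o2)*1e3,2),'axis tilt in spindle frame',np.round(M2.T@a,4))
np.save('est2.npy',q)
c=[]
for im,g in ims:
    k=cv2.resize(im['color'],None,fx=5,fy=5,interpolation=2)
    for P in (rods(q),*sil(q,im,0,.074),ring(o2+M2[:,2]*.09,M2[:,2],.004),ring(o2+M2[:,2]*.074,M2[:,2],.011)): cv2.polylines(k,[np.int32(proj(im,P)*5+2)],False,(0,0,255),1)
    cv2.polylines(k,[np.int32(proj(im,ring(bc,a,.042))*5+2)],True,(0,255,0),1)
    cv2.polylines(k,[np.int32(proj(im,ring(b0,a,.042))*5+2)],True,(255,0,0),1)
    u=np.int32(proj(im,o2+.07*M2[:,2])[0]*5); c.append(k[u[1]-300:u[1]+300,u[0]-200:u[0]+200])
cv2.imwrite('pics/b2.png',np.hstack(c))
E
python3 ref2.py
```

```text
drum off tool xyz mm (z: up axis) [1.5  0.25 2.63] -181.73866970305892 -177.98694576711483
seat [-0.29  2.68 23.74] -183.8986147167247 -163.7753629569417
nominal: drum origin in spindle mm [ -1.28  -0.49 123.15]
refined: [ -0.34  15.27 126.16]
seat+spindle [-1.42 -2.1  11.11] -570.5461900789408 -512.5305361392113
refined: [  2.55   6.68 124.15] axis tilt in spindle frame [0.0061 0.0661 0.9978]
```

View pics/b2.png

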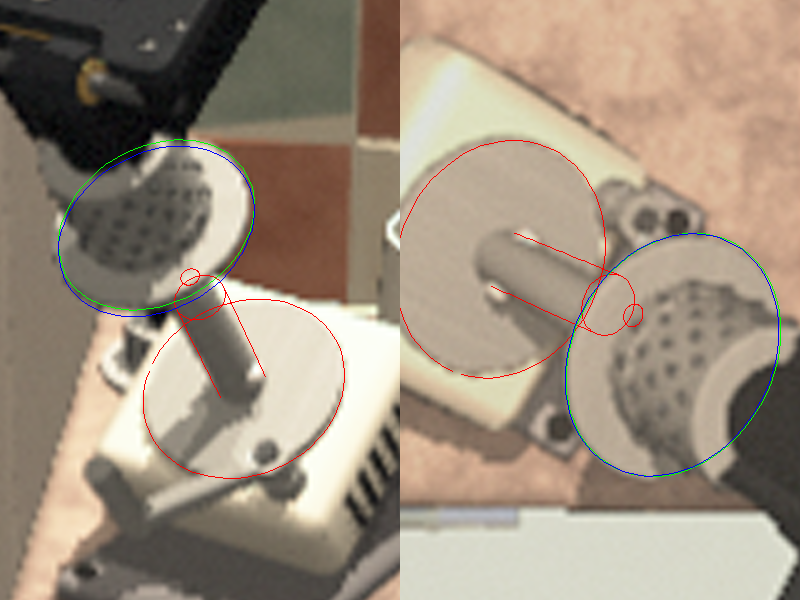

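```bash
cat > f2.py <<'E'
from plan import *
S=vision.get_image('side');T=vision.get_image('top')
s=lambda a,b:np.array([210+a/4,180+b/4]); t=lambda a,b:np.array([170+a/3,195+b/3])
def tri(us,ut):
    o1,w1=ray(S,*us);o2,w2=ray(T,*ut);A=np.c_[w1,-w2];k=np.linalg.lstsq(A,o2-o1,rcond=None)[0];return (o1+w1*k[0]+o2+w2*k[1])/2,np.linalg.norm(o1+w1*k[0]-o2-w2*k[1])*1e3
A,ea=tri(s(258,345),t(447,367));B,eb=tri(s(403,397),t(517,243)); print(A,ea,B,eb)
d=A-B; print('yaw from holes',np.arctan2(d[1],d[0])-np.pi/2, 'now',E[2], 'mid of holes in stand frame', spin([0,0,E[2]])[0].T@((A+B)/2-o)*0+1)
c0=atz(T,*t(535,238),.012);c1=atz(T,*t(450,385),.012);d=c1-c0;print('yaw from edge',np.arctan2(d[1],d[0])-np.pi/2)
C=atz(S,*s(516,310),.012);Bz=atz(S,*s(403,397),.012);Az=atz(S,*s(258,345),.012);d=C-Bz;print('side edge',np.arctan2(d[1],d[0]),np.linalg.norm(d));d=Az-Bz;print('side front',np.arctan2(d[1],d[0])-np.pi/2,np.linalg.norm(d))
y=M[:,1]; m=(A+B)/2-o; print('hole mid along y (mm, ~0 expected)',m@y*1e3)
rows=[]
I=[cv2.imread('pics/side0.png'),cv2.imread('pics/top0.png')]
for dy in(-.05,0,.05):
    c=[]
    for im,k in zip((S,T),I):
        k=cv2.resize(k,None,fx=5,fy=5,interpolation=2); q=[E[0],E[1],E[2]+dy];Ms,os=spin(q)
        Tm=np.array(im['extrinsics']);cam=-Tm[:3,:3].T@Tm[:3,3];n=np.cross(Ms[:,2],cam-os);n/=np.linalg.norm(n)
        z=np.linspace(0,.074,9)[:,None]
        for P in(os+z*Ms[:,2]+.011*n,os+z*Ms[:,2]-.011*n,ring(os+.09*Ms[:,2],Ms[:,2],.004)): cv2.polylines(k,[np.int32(proj(im,P)*5+2)],False,(0,0,255),1)
        u=np.int32(proj(im,os+.05*Ms[:,2])[0]*5);c.append(k[u[1]-140:u[1]+140,u[0]-130:u[0]+130])
    rows.append(np.vstack(c))
cv2.imwrite('pics/y.png',np.hstack(rows))
E
python3 f2.py
```

```text
[ 0.39604898 -0.1348883   0.01424538] 0.5511920868253795 [ 0.48218416 -0.18170542  0.01371381] 0.9047659862335397
yaw from holes 1.0729334243515218 now 1.0865994425248535 mid of holes in stand frame [1. 1. 1.]
yaw from edge 1.0660040649015583
side edge 1.0495641147730614 0.11784150796033652
side front 1.0614773368700257 0.09824758078992048
hole mid along y (mm, ~0 expected) 1.231086883280893
```

View pics/y.png

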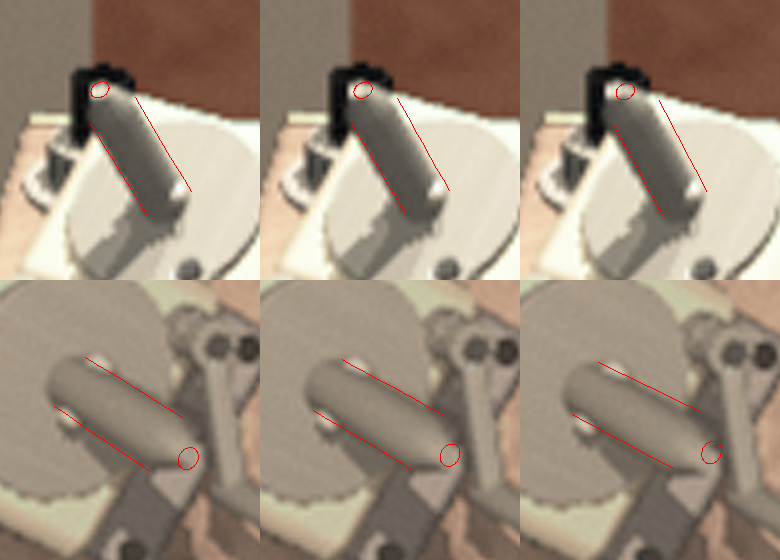

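The middle and left columns (yaw −0.05 to 0) bracket the real spindle, and the foot holes give about 1.07. I'll take yaw 1.072 and fit the drum with its visible top flange ring.

```bash
cat > ref3.py <<'E'
from plan import *
E[2]=1.072; M,o=spin(E); RS=np.c_[M[:,0],-M[:,1],-M[:,2]]
np.save('est.npy',E)
import ref
f=lambda d:-ref.score(ref.ring(ref.b0+ref.Rc@np.array([d[0],d[1],-d[2]])/1e3+.006*ref.a,ref.a,.042))
r=ref.opt(f); print('ring6',np.round(r.x,2),r.fun)
f2=lambda d:f([d[0],d[1],0])
r=ref.minimize(f2,[1,0],method='Nelder-Mead'); print('ring6, axial 0',np.round(r.x,2),r.fun)
print('nominal in spindle',M.T@(ref.b0-o)*1e3)
ro=lambda e:-ref.score(ref.ring(o+M@np.array([e[0],e[1],0])/1e3,M[:,2],.046))
r=ref.minimize(ro,[0,0],method='Nelder-Mead'); print('seat off spindle xy',np.round(r.x,2),r.fun,ro([0,0]))
E
python3 ref3.py | grep -v -e tool -e '^seat \['
```

```text
nominal: drum origin in spindle mm [ -1.12  -0.43 123.1 ]
refined: [ -1.48   4.73 126.03]
ring6 [ 1.3   0.11 -4.23] -181.7480928975698
ring6, axial 0 [ 2.19 -0.01] -170.37453855335684
nominal in spindle [ -1.11269086  -1.47576931 123.09396962]
seat off spindle xy [2.75 0.49] -173.9322709534527 -162.7600877684108
```

```bash
python3 -c "
from plan import *
to(sp([0,.3,157]),RS)"
```

```text
t 5.23 pos [ 0.4156 -0.2061  0.2536] F [ 0.2 -0.1 -1.7] w 0.383 gf 55.0 J [ 1.11  0.04 -0.28  1.85 -0.56  1.49  0.45]
  move mm [ 1.  -2.  31.1] rot [-0.0056  0.003   0.0081]
```

{"method": "jog_arm", "body": {
  "increments": [
    {"tx": 1, "ty": -2, "tz": 10, "wx": -0.005, "wy": 0.003, "wz": 0.008, "gripper": 0.1},
    {"tx": 1, "ty": -2, "tz": 20, "wx": -0.005, "wy": 0.003, "wz": 0.008, "gripper": 0.1},
    {"tx": 1, "ty": -2, "tz": 28, "wx": -0.005, "wy": 0.003, "wz": 0.008, "gripper": 0.1},
    {"tx": 1, "ty": -2, "tz": 31, "wx": -0.005, "wy": 0.003, "wz": 0.008, "gripper": 0.1},
    {"tx": 1, "ty": -2, "tz": 31, "wx": -0.005, "wy": 0.003, "wz": 0.008, "gripper": 0.1}
  ],
  "grip_force": 55
}}

```text
time: 5.65
position: [0.4224, -0.1874, 0.2276]
tool_rot: [-2.348, -1.397, -0.74]
ft_force: [0.2, -0.4, -2.3]
grip_width: 0.383
grip_force: 55.0
```

```bash
cat > v.py <<'E'
from plan import *
S=vision.get_image('side');T=vision.get_image('top')
to(sp([0,.3,140]),RS)
s=ctrl.get_state(); Rc=R.from_rotvec(s['tool_rot']).as_matrix(); p=np.array(s['position']); a=-Rc[:,2]; b=p-.065*a
F=np.array(s['ft_force']); print('F in spindle',np.round(M.T@F,1),'drum origin',np.round(M.T@(b-o)*1e3,1))
c=[]
for im in(S,T):
    k=cv2.resize(im['color'],None,fx=5,fy=5,interpolation=2)
    for P in(ring(o,M[:,2],.046),ring(b,a,.042),ring(b+.006*a,a,.042)): cv2.polylines(k,[np.int32(proj(im,P)*5+2)],True,(0,0,255),1)
    cv2.polylines(k,[np.int32(proj(im,np.array([o,o+.09*M[:,2]]))*5+2)],False,(0,255,0),1)
    u=np.int32(proj(im,o+.06*M[:,2])[0]*5); c.append(k[u[1]-300:u[1]+300,u[0]-200:u[0]+200])
import sys
cv2.imwrite(f'pics/{sys.argv[1]}.png',np.hstack(c))
E
python3 v.py c1
```

```text
t 5.75 pos [ 0.4226 -0.1887  0.2286] F [ 0.8  0.4 -1. ] w 0.383 gf 55.0 J [ 1.1   0.04 -0.3   1.9  -0.57  1.43  0.45]
  move mm [-0.1  0.1 16.9] rot [-0.0009 -0.0001  0.0002]
F in spindle [ 0.1 -0.5 -1.3] drum origin [ 0.1  0.4 91.9]
```

View pics/c1.png

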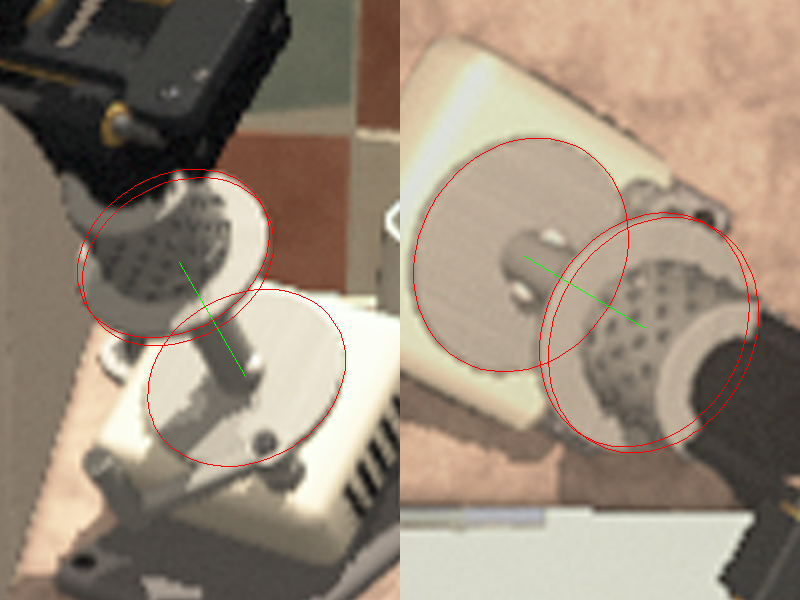

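The flange overlay fits in both views. In the top view the balls at (548,235) and (522,293) straddle the predicted axis. Starting a gentle insertion while watching force.

{"method": "jog_arm", "body": {
  "increments": [
    {"tx": 0, "ty": 0, "tz": 4, "wx": 0, "wy": 0, "wz": 0, "gripper": 0.1},
    {"tx": 0, "ty": 0, "tz": 8, "wx": 0, "wy": 0, "wz": 0, "gripper": 0.1},
    {"tx": 0, "ty": 0, "tz": 12, "wx": 0, "wy": 0, "wz": 0, "gripper": 0.1},
    {"tx": 0, "ty": 0, "tz": 16, "wx": 0, "wy": 0, "wz": 0, "gripper": 0.1},
    {"tx": 0, "ty": 0, "tz": 20, "wx": 0, "wy": 0, "wz": 0, "gripper": 0.1}
  ],
  "grip_force": 55
}}

```text
time: 6.17
position: [0.4282, -0.1787, 0.2119]
tool_rot: [-2.351, -1.397, -0.741]
ft_force: [0.4, -1.0, -1.6]
grip_width: 0.384
grip_force: 55.0
```

```bash
cat > st.py <<'E'
from plan import *
s=ctrl.get_state(); Rc=R.from_rotvec(s['tool_rot']).as_matrix(); p=np.array(s['position'])
print('t',round(float(s['time']),2),'F sp',np.round(M.T@s['ft_force'],1),'Mom sp',np.round(M.T@s['torque'],2),'tcp sp',np.round(M.T@(p-o)*1e3,1),'axis',np.round(M.T@-Rc[:,2],4),'w',round(float(s['grip_width']),3))
E
python3 st.py
```

```text
t 6.17 F sp [-1.5 -0.9 -1. ] Mom sp [-0.12  1.14  0.  ] tcp sp [ -0.2   0.2 136.7] axis [ 3.e-04 -3.e-04  1.e+00] w 0.384
```

{"method": "jog_arm", "body": {
  "increments": [
    {"tx": 0, "ty": 0, "tz": 5, "wx": 0, "wy": 0, "wz": 0, "gripper": 0.1},
    {"tx": 0, "ty": 0, "tz": 10, "wx": 0, "wy": 0, "wz": 0, "gripper": 0.1},
    {"tx": 0, "ty": 0, "tz": 15, "wx": 0, "wy": 0, "wz": 0, "gripper": 0.1},
    {"tx": 0, "ty": 0, "tz": 20, "wx": 0, "wy": 0, "wz": 0, "gripper": 0.1},
    {"tx": 0, "ty": 0, "tz": 25, "wx": 0, "wy": 0, "wz": 0, "gripper": 0.1}
  ],
  "grip_force": 55
}}

```text
time: 6.58
position: [0.435, -0.1661, 0.1913]
tool_rot: [-2.351, -1.397, -0.741]
ft_force: [-1.0, -1.9, -1.7]
grip_width: 0.385
grip_force: 55.0
```

```bash
python3 st.py
```

```text
t 6.58 F sp [-2.7 -0.1 -0.2] Mom sp [-0.13  1.32  0.09] tcp sp [ -0.2   0.3 111.7] axis [ 4.e-04 -3.e-04  1.e+00] w 0.385
```

{"method": "jog_arm", "body": {
  "increments": [
    {"tx": -0.4, "ty": 0, "tz": 6, "wx": 0, "wy": 0, "wz": 0, "gripper": 0.1},
    {"tx": -0.5, "ty": 0, "tz": 12, "wx": 0, "wy": 0, "wz": 0, "gripper": 0.1},
    {"tx": -0.5, "ty": 0, "tz": 18, "wx": 0, "wy": 0, "wz": 0, "gripper": 0.1},
    {"tx": -0.5, "ty": 0, "tz": 24, "wx": 0, "wy": 0, "wz": 0, "gripper": 0.1},
    {"tx": -0.5, "ty": 0, "tz": 28, "wx": 0, "wy": 0, "wz": 0, "gripper": 0.1}
  ],
  "grip_force": 60
}}

```text
time: 7.0
position: [0.4425, -0.1521, 0.1679]
tool_rot: [-2.351, -1.397, -0.741]
ft_force: [-0.7, -2.0, -1.8]
grip_width: 0.381
grip_force: 60.0
```

```bash
python3 st.py
```

```text
t 7.0 F sp [-2.7 -0.4 -0.3] Mom sp [-0.23  1.3   0.06] tcp sp [-0.6  0.4 83.4] axis [ 1.e-04 -6.e-04  1.e+00] w 0.381
```

{"method": "jog_arm", "body": {
  "increments": [
    {"tx": -0.3, "ty": 0, "tz": 3, "wx": 0, "wy": 0, "wz": 0, "gripper": 0.1},
    {"tx": -0.3, "ty": 0, "tz": 6, "wx": 0, "wy": 0, "wz": 0, "gripper": 0.1},
    {"tx": -0.3, "ty": 0, "tz": 9, "wx": 0, "wy": 0, "wz": 0, "gripper": 0.1},
    {"tx": -0.3, "ty": 0, "tz": 12, "wx": 0, "wy": 0, "wz": 0, "gripper": 0.1},
    {"tx": -0.3, "ty": 0, "tz": 14, "wx": 0, "wy": 0, "wz": 0, "gripper": 0.1}
  ],
  "grip_force": 60
}}

```text
time: 7.42
position: [0.447, -0.1461, 0.1573]
tool_rot: [-2.352, -1.397, -0.743]
ft_force: [2.5, -0.6, -2.4]
grip_width: 0.384
grip_force: 60.0
```

```bash
python3 st.py
```

```text
t 7.42 F sp [-0.9 -2.5 -2.3] Mom sp [-0.68  1.09 -0.03] tcp sp [-0.7 -0.7 70.5] axis [-0.     0.002  1.   ] w 0.384
```

{"method": "jog_arm", "body": {
  "increments": [
    {"tx": 0, "ty": 0, "tz": 2, "wx": 0, "wy": 0, "wz": 0, "gripper": 0.1},
    {"tx": 0, "ty": 0, "tz": 4, "wx": 0, "wy": 0, "wz": 0, "gripper": 0.1},
    {"tx": 0, "ty": 0, "tz": 6, "wx": 0, "wy": 0, "wz": 0, "gripper": 0.1},
    {"tx": 0, "ty": 0, "tz": 7.5, "wx": 0, "wy": 0, "wz": 0, "gripper": 0.1},
    {"tx": 0, "ty": 0, "tz": 8.5, "wx": 0, "wy": 0, "wz": 0, "gripper": 0.1}
  ],
  "grip_force": 60
}}

```text
time: 7.83
position: [0.4472, -0.1436, 0.1531]
tool_rot: [-2.351, -1.396, -0.741]
ft_force: [-20.3, -10.8, 28.8]
grip_width: 0.381
grip_force: 60.1
```

```bash
python3 st.py
```

```text
t 7.83 F sp [ 0.8 12.6 34.6] Mom sp [2.72 0.35 0.08] tcp sp [-1.2  0.3 65.7] axis [ 2.e-04 -5.e-04  1.e+00] w 0.381
```

{"method": "jog_arm", "body": {
  "increments": [
    {"tx": 0, "ty": 0, "tz": -1, "wx": 0, "wy": 0, "wz": 0, "gripper": 0.1},
    {"tx": 0, "ty": 0, "tz": -2, "wx": 0, "wy": 0, "wz": 0, "gripper": 0.7},
    {"tx": 0, "ty": 0, "tz": -2, "wx": 0, "wy": 0, "wz": 0, "gripper": 0.7},
    {"tx": 0, "ty": 0, "tz": -2, "wx": 0, "wy": 0, "wz": 0, "gripper": 0.7},
    {"tx": 0, "ty": 0, "tz": -2, "wx": 0, "wy": 0, "wz": 0, "gripper": 0.7}
  ],
  "grip_force": 60
}}

```text
time: 8.25
position: [0.4478, -0.1411, 0.1514]
tool_rot: [-2.348, -1.397, -0.741]
ft_force: [-0.4, 0.4, -1.1]
grip_width: 0.599
grip_force: 0.0
```

```bash
python3 st.py; python3 - <<'E'
from plan import *
c=[]
for n in('side','top'):
    im=vision.get_image(n); k=cv2.resize(im['color'],None,fx=5,fy=5,interpolation=2); a=M[:,2]
    for h,r in((0,.042),(.006,.042),(.058,.028)): cv2.polylines(k,[np.int32(proj(im,ring(o+h*a,a,r))*5+2)],True,(0,0,255),1)
    u=np.int32(proj(im,o+.04*a)[0]*5); c.append(k[u[1]-250:u[1]+250,u[0]-200:u[0]+200])
cv2.imwrite('pics/d1.png',np.hstack(c))
E
```

```text
t 8.25 F sp [-0.5  0.5 -1. ] Mom sp [-0.06  0.6   0.05] tcp sp [-0.1  1.  62.8] axis [-0.0011 -0.0023  1.    ] w 0.599
```

View pics/d1.png

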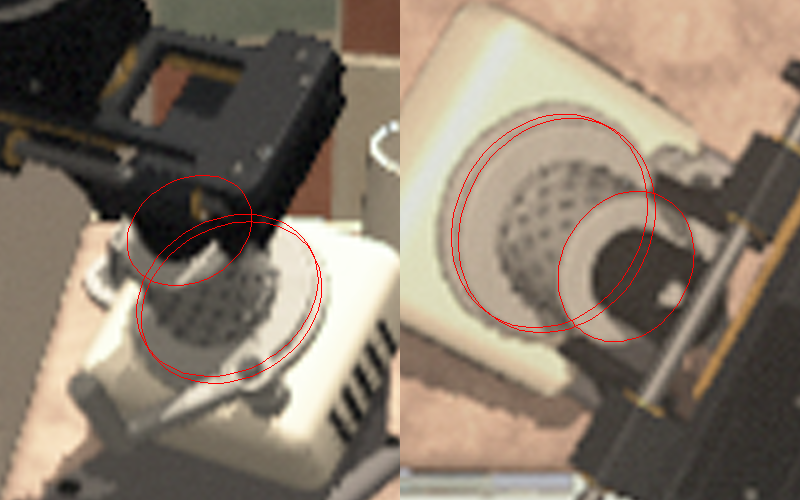

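The drum is on the spindle and its flange overlays the seated prediction in both views: side flange bottom at (215,383), top left edge at (455,235). The axial stop also read 35 N. Now retreating along the axis with the fingers open.

{"method": "jog_arm", "body": {
  "increments": [
    {"tx": 0, "ty": 0, "tz": -6, "wx": 0, "wy": 0, "wz": 0, "gripper": 0.8},
    {"tx": 0, "ty": 0, "tz": -14, "wx": 0, "wy": 0, "wz": 0, "gripper": 0.8},
    {"tx": 0, "ty": 0, "tz": -26, "wx": 0, "wy": 0, "wz": 0, "gripper": 0.8},
    {"tx": 0, "ty": 0, "tz": -42, "wx": 0, "wy": 0, "wz": 0, "gripper": 0.8},
    {"tx": 0, "ty": 0, "tz": -57, "wx": 0, "wy": 0, "wz": 0, "gripper": 0.8}
  ],
  "grip_force": 30
}}

```text
time: 8.77
position: [0.432, -0.1716, 0.1994]
tool_rot: [-2.351, -1.397, -0.741]
ft_force: [-0.4, -0.0, -0.5]
grip_width: 0.793
grip_force: 0.0
```

```bash
python3 st.py; python3 -c "
from plan import *
to(sp([-120,15,110]),RS)
to(sp([-120,15,42]),RS)"
```

```text
t 8.77 F sp [-0.5  0.4 -0.3] Mom sp [-0.11  0.66  0.05] tcp sp [ -0.7   0.3 121.9] axis [-0.e+00 -5.e-04  1.e+00] w 0.793
t 8.77 pos [ 0.432  -0.1716  0.1994] F [-0.4 -0.  -0.5] w 0.793 gf 0.0 J [ 1.08  0.06 -0.32  1.95 -0.58  1.36  0.45]
  move mm [-119.3  -14.7   11.9] rot [-0.0005 -0.      0.0001]
t 8.77 pos [ 0.432  -0.1716  0.1994] F [-0.4 -0.  -0.5] w 0.793 gf 0.0 J [ 1.08  0.06 -0.32  1.95 -0.58  1.36  0.45]
  move mm [-119.3  -14.6   79.9] rot [-0.0005 -0.      0.0001]
```

{"method": "jog_arm", "body": {
  "increments": [
    {"tx": -25, "ty": -5, "tz": 0, "wx": 0, "wy": 0, "wz": 0, "gripper": 0},
    {"tx": -50, "ty": -10, "tz": 0, "wx": 0, "wy": 0, "wz": 0, "gripper": 0},
    {"tx": -80, "ty": -14.6, "tz": 0, "wx": 0, "wy": 0, "wz": 0, "gripper": 0},
    {"tx": -105, "ty": -14.6, "tz": 5, "wx": 0, "wy": 0, "wz": 0, "gripper": 0},
    {"tx": -119.3, "ty": -14.6, "tz": 12, "wx": 0, "wy": 0, "wz": 0, "gripper": 0}
  ],
  "grip_force": 30
}}

```text
time: 9.18
position: [0.3744, -0.2468, 0.1192]
tool_rot: [-2.355, -1.393, -0.74]
ft_force: [-0.7, -0.3, 0.3]
grip_width: 0.509
grip_force: 0.0
```

{"method": "jog_arm", "body": {
  "increments": [
    {"tx": 0, "ty": 0, "tz": 10, "wx": 0, "wy": 0, "wz": 0, "gripper": 0},
    {"tx": 0, "ty": 0, "tz": 25, "wx": 0, "wy": 0, "wz": 0, "gripper": 0},
    {"tx": 0, "ty": 0, "tz": 40, "wx": 0, "wy": 0, "wz": 0, "gripper": 0},
    {"tx": 0, "ty": 0, "tz": 55, "wx": 0, "wy": 0, "wz": 0, "gripper": 0},
    {"tx": 0, "ty": 0, "tz": 66, "wx": 0, "wy": 0, "wz": 0, "gripper": 0}
  ],
  "grip_force": 30
}}

```text
time: 9.6
position: [0.3951, -0.2081, 0.0657]
tool_rot: [-2.347, -1.398, -0.741]
ft_force: [0.1, 0.3, -0.3]
grip_width: 0.123
grip_force: 0.0
```

```bash
python3 st.py; python3 -c "
from plan import *
to(sp([-100,15,42]),RS)"
```

```text
t 9.6 F sp [ 0.   0.1 -0.4] Mom sp [-0.06  0.61  0.05] tcp sp [-118.1   15.2   40.9] axis [-0.0015 -0.0023  1.    ] w 0.123
t 9.60 pos [ 0.3951 -0.2081  0.0657] F [ 0.1  0.3 -0.3] w 0.123 gf 0.0 J [ 1.12  0.24 -0.27  2.05 -0.56  1.16  0.66]
  move mm [18.1  0.3 -1.1] rot [-0.0023 -0.0015  0.0019]
```

{"method": "jog_arm", "body": {
  "increments": [
    {"tx": 4, "ty": 0, "tz": -1, "wx": 0, "wy": 0, "wz": 0, "gripper": 0},
    {"tx": 10, "ty": 0, "tz": -1, "wx": 0, "wy": 0, "wz": 0, "gripper": 0},
    {"tx": 18, "ty": 0, "tz": -1, "wx": 0, "wy": 0, "wz": 0, "gripper": 0},
    {"tx": 26, "ty": 0, "tz": -1, "wx": 0, "wy": 0, "wz": 0, "gripper": 0},
    {"tx": 34, "ty": 0, "tz": -1, "wx": 0, "wy": 0, "wz": 0, "gripper": 0}
  ],
  "grip_force": 30
}}

```text
time: 10.02
position: [0.3987, -0.1887, 0.083]
tool_rot: [-2.352, -1.399, -0.719]
ft_force: [-31.9, -10.1, -5.4]
grip_width: 0.0
grip_force: 12.5
```

```bash
python3 st.py
```

```text
t 10.02 F sp [-22.9  23.2   9.4] Mom sp [5.06 5.61 0.05] tcp sp [-92.9  21.4  44.3] axis [ 0.0115 -0.0109  0.9999] w 0.0
```

{"method": "jog_arm", "body": {
  "increments": [
    {"tx": -12, "ty": 0, "tz": 0, "wx": 0, "wy": 0, "wz": 0, "gripper": 0},
    {"tx": -24, "ty": 0, "tz": 0, "wx": 0, "wy": 0, "wz": 0, "gripper": 0},
    {"tx": -26, "ty": 6, "tz": 0, "wx": 0, "wy": 0, "wz": 0, "gripper": 0},
    {"tx": -26, "ty": 13, "tz": 0, "wx": 0, "wy": 0, "wz": 0, "gripper": 0},
    {"tx": -26, "ty": 13, "tz": 0, "wx": 0, "wy": 0, "wz": 0, "gripper": 0}
  ],
  "grip_force": 30
}}

```text
time: 10.43
position: [0.4107, -0.2123, 0.0723]
tool_rot: [-2.351, -1.398, -0.744]
ft_force: [-0.1, 0.3, -0.1]
grip_width: 0.005
grip_force: 0.0
```

```bash
python3 st.py; python3 - <<'E'
from plan import *
c=[]
for n in('side','top'):
    im=vision.get_image(n); k=cv2.resize(im['color'],None,fx=5,fy=5,interpolation=2); a=M[:,2]
    for f,col in((.0,(0,0,255)),(.15,(0,255,0))):
        th=np.arctan2(.045,-.047)-f; cv2.polylines(k,[np.int32(proj(im,ring(sp([-36+65*np.cos(th),-40+65*np.sin(th),60]),a,.007))*5+2)],True,col,1)
    u=np.int32(proj(im,sp([-50,0,30]))[0]*5); c.append(k[u[1]-280:u[1]+280,u[0]-200:u[0]+200])
cv2.imwrite('pics/e1.png',np.hstack(c))
E
```

```text
t 10.43 F sp [ 0.1  0.3 -0.2] Mom sp [-0.09  0.66  0.  ] tcp sp [-111.3   -0.5   44.1] axis [-6.0e-04  1.7e-03  1.0e+00] w 0.005
```

View pics/e1.png

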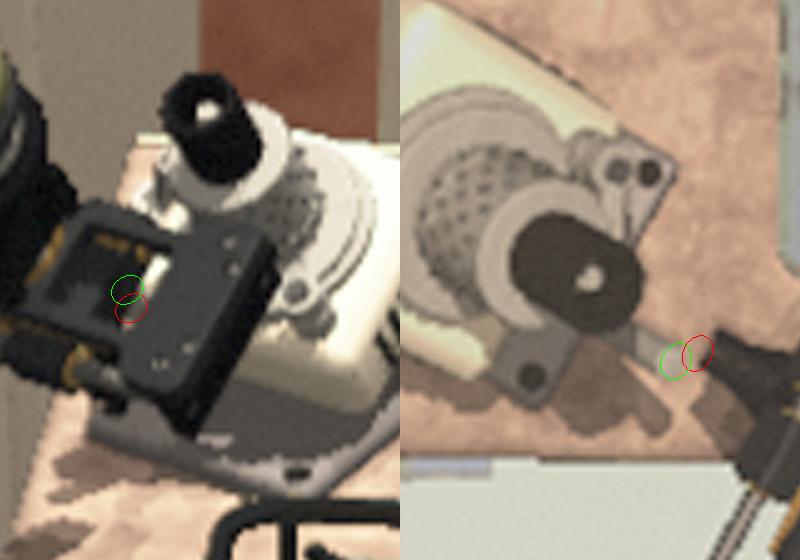

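The drum sits inside the seat rim. The peg is still open near (690,350) in the top half, with the fingertip just in front of it. The previous push went radially because y was too high, so I'm pushing now from lower y.

{"method": "jog_arm", "body": {
  "increments": [
    {"tx": 8, "ty": -1, "tz": 2, "wx": 0, "wy": 0, "wz": 0, "gripper": 0},
    {"tx": 14, "ty": -2, "tz": 2, "wx": 0, "wy": 0, "wz": 0, "gripper": 0},
    {"tx": 19, "ty": -5, "tz": 2, "wx": 0, "wy": 0, "wz": 0, "gripper": 0},
    {"tx": 23, "ty": -8, "tz": 2, "wx": 0, "wy": 0, "wz": 0, "gripper": 0},
    {"tx": 26, "ty": -11, "tz": 2, "wx": 0, "wy": 0, "wz": 0, "gripper": 0}
  ],
  "grip_force": 30
}}

```text
time: 10.95
position: [0.4094, -0.1864, 0.085]
tool_rot: [-2.352, -1.398, -0.74]
ft_force: [-0.2, -1.2, -1.3]
grip_width: 0.006
grip_force: 0.9
```

```bash
python3 st.py
```

```text
t 10.95 F sp [-1.7 -0.4 -0.4] Mom sp [-0.24  1.11  0.  ] tcp sp [-85.8  13.   41.8] axis [1.2e-03 3.0e-04 1.0e+00] w 0.006
```

{"method": "jog_arm", "body": {
  "increments": [
    {"tx": 5, "ty": -3, "tz": 0, "wx": 0, "wy": 0, "wz": 0, "gripper": 0},
    {"tx": 10, "ty": -4, "tz": 0, "wx": 0, "wy": 0, "wz": 0, "gripper": 0},
    {"tx": 15, "ty": -6, "tz": 0, "wx": 0, "wy": 0, "wz": 0, "gripper": 0},
    {"tx": 20, "ty": -7, "tz": 0, "wx": 0, "wy": 0, "wz": 0, "gripper": 0},
    {"tx": 24, "ty": -8, "tz": 0, "wx": 0, "wy": 0, "wz": 0, "gripper": 0}
  ],
  "grip_force": 30
}}

```text
time: 11.37
position: [0.4102, -0.1646, 0.0982]
tool_rot: [-2.349, -1.396, -0.737]
ft_force: [-4.0, -1.9, -1.1]
grip_width: 0.009
grip_force: 1.9
```

```bash
python3 st.py
```

```text
t 11.37 F sp [-3.6  2.6  1.2] Mom sp [0.64 1.36 0.09] tcp sp [-62.3  22.8  41.5] axis [ 6.0e-04 -3.5e-03  1.0e+00] w 0.009
```

{"method": "jog_arm", "body": {
  "increments": [
    {"tx": 3, "ty": 0, "tz": 0, "wx": 0, "wy": 0, "wz": 0, "gripper": 0},
    {"tx": 6, "ty": 0, "tz": 0, "wx": 0, "wy": 0, "wz": 0, "gripper": 0},
    {"tx": 8, "ty": 0, "tz": 0, "wx": 0, "wy": 0, "wz": 0, "gripper": 0},
    {"tx": 10, "ty": 0, "tz": 0, "wx": 0, "wy": 0, "wz": 0, "gripper": 0},
    {"tx": 11, "ty": 0, "tz": 0, "wx": 0, "wy": 0, "wz": 0, "gripper": 0}
  ],
  "grip_force": 30
}}

```text
time: 11.78
position: [0.4135, -0.1582, 0.103]
tool_rot: [-2.352, -1.397, -0.734]
ft_force: [-8.0, -5.5, -8.2]
grip_width: 0.004
grip_force: 6.4
```

```bash
python3 st.py
```

```text
t 11.78 F sp [-11.8   4.4  -1.7] Mom sp [0.87 3.07 0.13] tcp sp [-53.6  23.   41.2] axis [ 0.0042 -0.0034  1.    ] w 0.004
```

{"method": "jog_arm", "body": {
  "increments": [
    {"tx": 1, "ty": 0, "tz": 0, "wx": 0, "wy": 0, "wz": 0, "gripper": 0},
    {"tx": 2, "ty": 0, "tz": 0, "wx": 0, "wy": 0, "wz": 0, "gripper": 0},
    {"tx": 2.5, "ty": 0, "tz": 0, "wx": 0, "wy": 0, "wz": 0, "gripper": 0},
    {"tx": 2.5, "ty": 0, "tz": 0, "wx": 0, "wy": 0, "wz": 0, "gripper": 0},
    {"tx": 2.5, "ty": 0, "tz": 0, "wx": 0, "wy": 0, "wz": 0, "gripper": 0}
  ],
  "grip_force": 30
}}

```text
time: 12.2
position: [0.4135, -0.1582, 0.1031]
tool_rot: [-2.356, -1.396, -0.731]
ft_force: [-7.3, -7.5, -10.1]
grip_width: 0.001
grip_force: 8.1
```

```bash
python3 st.py
```

```text
t 12.2 F sp [-14.1   2.8  -2.5] Mom sp [0.75 3.88 0.09] tcp sp [-53.5  23.   41.3] axis [ 0.007  -0.0024  1.    ] w 0.001
```

{"method": "jog_arm", "body": {
  "increments": [
    {"tx": -12, "ty": 0, "tz": 0, "wx": 0, "wy": 0, "wz": 0, "gripper": 0},
    {"tx": -35, "ty": 0, "tz": 0, "wx": 0, "wy": 0, "wz": 0, "gripper": 0},
    {"tx": -70, "ty": 0, "tz": -5, "wx": 0, "wy": 0, "wz": 0, "gripper": 0},
    {"tx": -95, "ty": 0, "tz": -30, "wx": 0, "wy": 0, "wz": 0, "gripper": 0},
    {"tx": -115, "ty": 0, "tz": -60, "wx": 0, "wy": 0, "wz": 0, "gripper": 0}
  ],
  "grip_force": 30
}}

```text
time: 12.62
position: [0.3548, -0.2678, 0.0882]
tool_rot: [-2.346, -1.394, -0.742]
ft_force: [1.3, -1.0, -0.3]
grip_width: 0.007
grip_force: 0.0
```

{"method": "jog_arm", "body": {
  "increments": [
    {"tx": -10, "ty": 0, "tz": -35, "wx": 0, "wy": 0, "wz": 0, "gripper": 0},
    {"tx": -20, "ty": 0, "tz": -70, "wx": 0, "wy": 0, "wz": 0, "gripper": 0},
    {"tx": -30, "ty": 0, "tz": -105, "wx": 0, "wy": 0, "wz": 0, "gripper": 0},
    {"tx": -40, "ty": 0, "tz": -135, "wx": 0, "wy": 0, "wz": 0, "gripper": 0},
    {"tx": -40, "ty": 0, "tz": -135, "wx": 0, "wy": 0, "wz": 0, "gripper": 0}
  ],
  "grip_force": 30
}}

```text
time: 13.03
position: [0.3019, -0.3722, 0.1805]
tool_rot: [-2.362, -1.395, -0.743]
ft_force: [0.3, -0.7, 0.1]
grip_width: 0.007
grip_force: 0.0
```

```bash
python3 st.py; python3 - <<'E'
from plan import *
from scipy.ndimage import map_coordinates
a=M[:,2]; G={}
for n in('side','top'):
    im=vision.get_image(n); g=cv2.GaussianBlur(cv2.cvtColor(im['color'],cv2.COLOR_BGR2GRAY).astype(float),(0,0),.8); g=np.hypot(cv2.Sobel(g,-1,1,0),cv2.Sobel(g,-1,0,1)); G[n]=(im,g)
    for t in('latch','latch_peg','tall_drum','short_drum','mug','salt'): print(n,t,[(np.round(b['bbox']).astype(int).tolist(),round(b['conf'],2)) for b in vision.spot_in(n,t)][:2])
for f in np.arange(0,.85,.1):
    th=np.arctan2(.045,-.047)-f; c=sp([-36+65*np.cos(th),-40+65*np.sin(th),60])
    print(round(f,2),[ (np.round(proj(im,c)[0],1).tolist(), round(map_coordinates(g,proj(im,ring(c,a,.007)).T[::-1],order=1).mean(),1)) for im,g in G.values()])
for h in(-3,0,3,6,10,16):   # seated height check: flange top ring, neck top ring
    print(h,[ [round(map_coordinates(g,proj(im,ring(o+(h/1e3+q)*a,a,r)).T[::-1],order=1).mean(),1) for q,r in((.006,.042),(.098,.017))] for im,g in G.values()])
E
```

```text
t 13.03 F sp [-0.3 -0.6  0.3] Mom sp [-0.11  0.68  0.05] tcp sp [-206.8   18.7  243.1] axis [0.0052 0.0089 0.9999] w 0.007
side latch [([277, 227, 319, 250], 0.76)]
side latch_peg [([278, 222, 317, 249], 0.59)]
side tall_drum [([283, 197, 324, 244], 0.74)]
side short_drum [([280, 214, 284, 227], 0.52)]
side mug [([333, 192, 370, 234], 0.81)]
side salt [([270, 206, 347, 282], 0.68)]
top latch [([320, 268, 340, 318], 0.59)]
top latch_peg [([319, 270, 340, 314], 0.62), ([307, 189, 328, 214], 0.53)]
top tall_drum [([287, 260, 340, 308], 0.77)]
top short_drum [([186, 287, 227, 326], 0.57)]
top mug [([183, 211, 240, 258], 0.68)]
top salt []
0.0 [([277.5, 245.4], np.float64(126.9)), ([352.0, 312.1], np.float64(22.6))]
0.1 [([276.9, 243.0], np.float64(104.7)), ([349.1, 313.2], np.float64(20.4))]
0.2 [([276.5, 240.5], np.float64(82.7)), ([346.2, 314.0], np.float64(20.3))]
0.3 [([276.4, 237.9], np.float64(41.4)), ([343.3, 314.5], np.float64(31.8))]
0.4 [([276.6, 235.2], np.float64(52.3)), ([340.3, 314.7], np.float64(66.1))]
0.5 [([277.1, 232.6], np.float64(131.0)), ([337.5, 314.5], np.float64(63.7))]
0.6 [([277.9, 230.0], np.float64(126.0)), ([334.7, 314.0], np.float64(50.5))]
0.7 [([278.9, 227.4], np.float64(137.2)), ([331.9, 313.2], np.float64(64.4))]
0.8 [([280.2, 224.9], np.float64(185.4)), ([329.4, 312.0], np.float64(81.9))]
-3 [[np.float64(91.9), np.float64(130.3)], [np.float64(47.8), np.float64(100.2)]]
0 [[np.float64(104.1), np.float64(135.5)], [np.float64(51.0), np.float64(131.0)]]
3 [[np.float64(126.6), np.float64(133.7)], [np.float64(53.7), np.float64(125.0)]]
6 [[np.float64(143.8), np.float64(126.1)], [np.float64(53.4), np.float64(99.5)]]
10 [[np.float64(142.4), np.float64(111.4)], [np.float64(52.1), np.float64(81.3)]]
16 [[np.float64(137.2), np.float64(98.8)], [np.float64(61.5), np.float64(71.4)]]
```

```bash
python3 -c "
from bench import ctrl
print(ctrl.close_job())"
```

```text
the job is handed in; nothing more can be done
None
```

The tall drum is on the spindle, past the balls and seated (hard stop at about 35 N), and the latch was pushed to its stop (about 14 N; cameras agree with 0.8 rad). The arm is clear, the mug, short drum and salt look unmoved, and the job was handed in at about 14 s of the 51 s; no verdict came back.

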